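# Unlock the guarded reset and hold it down with a screwdriver

### The arm

A 6-joint arm with a two-finger parallel gripper is mounted at the origin on the work surface; the furniture and walls round the work are solid. World frame = base frame: x ahead of the robot, y to its left, z up, the work surface at z = 0. Lengths are in m, angles in rad, forces in N, time in s.
With the tool pointing down it reaches from about 0.225 to 0.875 m from the base axis. Payload 3.4 kg.
Tool frame: the origin (TCP) lies at the very end of the fingers, on their centre line; the grasp point (between the pads) lies 19 mm behind it; x points along the fingers, y is the direction in which the jaws open and shut, and the axes are right-handed (so a half turn about x gives the same grasp; the last joint's range is limited). The gripper opens to 85 mm and grips with 20 to 120 N. Pads are 22 mm wide; open, the fingers measure 114 mm over their backs; the gripper's body (76 mm by 85 mm) begins 54 mm behind the grasp point. The pads swing forward as they close: fully open they stand 13 mm farther back than shut.
Start: joints at [-1.263, 0.276, 1.505, -0, 1.361, -0.121], TCP at [0.239, -0.523, 0.231] pointing down, gripper open.
Joint ranges: [-2.89, 2.89], [-0.75, 2.08], [0.22, 2.7], [-1.18, 4.32], [0.11, 2.71], [-2.7, 2.7]. Speed limits (rad/s): [2.57, 2.57, 3.14, 3.14, 3.14, 3.14].

### API

Orientations are given as a unit quaternion [w, x, y, z].
In Python, from rig import manip gives the robot as it stands. The module is installed in compiled form; this text tells all that it offers.
- The arm moves only by the tool play_rows, never from a script. Its argument "plan" is a list that holds one entry, the list of rows, each a list of 5 numbers: the closure, from 0 (fully open) to 1 (shut), then the shift along the tool's x, y, z in m, then the turn about the tool's x in degrees. A call has 1 to 12 rows; each row is the pose to reach, as a shift and turn from the pose measured when the call began, along the tool's axes at that moment; what a row does not reach only later rows make up. A row lasts 1/10 s, in which the tool goes at most 50 mm and 8.59 degrees, less where a joint would pass 70% of its speed; a pose out of reach is approached as far as the arm can. A call with a gripper value outside its range is refused whole. The fingers move at their own pace and stop on an object; "grip_force" is the grip in N (left out, the last holds). Time passes only in rows, so rows that repeat a pose let the fingers close. It gives the time, the measured TCP pose, the force and the opening at its end, in the units of the state.
- manip.get_state(): the state, without advancing time (a new reading comes with each control period).
- manip.get_image(name): name is "scene" or "top"; returns (picture, depth): 400x640x3 uint8, red, green, blue; 400x640 float32, m along the optical axis (not along the pixel's ray), 0 where there is no reading.
- manip.camera_params(name): a dict with "intrinsics" (3x3 intrinsics, pixels), "dist_coeffs" ([k1, k2, p1, p2, k3] as OpenCV has them; the pictures are not rectified), "R" (3x3) and "t" (3): a world point X has camera coordinates R X + t. Camera axes: x right, y down, z forward; pixel columns grow to the right and rows downward; lengths in m; the calibration is good to about 2 mm. A picture is of the moment at which its call begins. camera_params takes no time and is no camera call.
- manip.sign_off(): hands the job in, once; it reports no verdict.
The state is a dict: "clock": time; "qpos": joint angles; "qd": joint speeds; "effort": joint torques, N m; "position": TCP position; "ee_rot": TCP orientation; "contact_force": force on the tool from outside, world axes, zero at the start; "moment": the same for the moment, N m; "width": finger opening in m.
Only numpy, scipy, OpenCV 4.12 (cv2) and the standard library are available. Lean on these libraries where they do the work, as an engineer would, in place of code of your own. Each camera call takes 0.05 s, during which the arm holds its last target.

### The job

The extraction fan has tripped and its reset button sits deep in the round hole on top of the blue control box, which the red-headed lock pin plugs. Pull the pin out, park it upright in the notch of the steel bracket on the box's side, hung fully down on its collar, and let go of it; then take the red screwdriver from its wooden stand, reach its blade down the hole and press the button well down, at least half its travel, without ramming it. Finish while still gripping the screwdriver and holding the button down, and leave the tin, the tape measure and the marker where they are.

Things in the scene. Friction and masses are not known exactly. Their poses are not given: they have to be found in the camera images.
- control_box: blue-topped control box, fixed to the bench, 130 (x) x 120 (y) x 80 mm high; origin at the centre of its underside, z up. A steel bracket sticks out 36 mm from its -x side (own frame), 52 mm wide and 6 mm thick, its top flush with the box top; nothing on the box stands more than 3 mm above that top apart from the lock pin.
- aperture (a point): centre of the mouth of the reset hole, in the box's top face, 80 mm above the bench: a vertical round bore, 14 mm in diameter; axes as the control box. The button's top lies 32 mm below the mouth when not pressed.
- notch (a point): the parking notch in the steel bracket, at the top face of the bracket (80 mm above the bench), 84 mm from the aperture along the box's -x; axes as the control box. The notch is a slot 14 mm wide (along y), cut vertically through the 6 mm plate, closed 11 mm to the +x side of this point and open 17 mm to the -x side. A parked pin hangs here by its collar, shank down in the slot, its origin at this point (up to 10 mm along x either way is still parked).
- reset_button (a joint): travel of the round red reset button (12.4 mm across) at the bottom of the bore, m: 0 = out, grows as it is pressed straight down, 0.012 = at its stop. Spring-returned: about 2 N to start it, 4 N at 0.006, 6 N at 0.012; counts as pressed above 0.006.
- lock_pin: loose lock pin, 50 g, upright in the aperture at the start, resting on its collar; origin on its axis at the underside of the collar (80 mm above the bench when seated), z up along the axis. Steel shank 10 mm in diameter, 24 mm down from the origin, tapered at the foot; steel collar 24 mm in diameter, from 0 to 4 mm up; red round head 16 mm in diameter, from 4 to 44 mm up, to grip by.
- driver_stand: wooden screwdriver stand fixed to the bench: base 74 x 74 x 12 mm, post 50 x 50 mm up to 104 mm above the bench, with an 8.5 mm vertical hole down its middle; origin at the centre of its underside. It stands to the left or to the right of the control box.
- red_driver: loose screwdriver, red handle and steel blade, 200 mm long, about 90 g; stands in the stand blade down, handle resting on the post's top. Its own +y axis runs from the blade to the handle's end (up); its origin is not on its axis but 14 mm beside it (axis at own z = 14 mm), at half length, where blade and handle meet.
- handle_mid (a point): point on the screwdriver's axis at the middle of the red handle (round, up to 28 mm in diameter, 100 mm long), 150 mm above the blade's tip; about 154 mm above the bench in the stand.
- blade_tip (a point): the tip of the screwdriver's blade, on its axis; the blade is round, 6 mm in diameter and 100 mm long. To come free of the stand it must rise a little over 100 mm.
- tip_tin: bystander: round white tin with a blue lid, 68 mm across, 44 mm high, loose, on the other side of the box from the stand; origin at the centre of its underside. Leave it alone.
- tape_rule: bystander: yellow tape measure, 39 x 84 x 66 mm high, loose, behind the box to its right; origin at the centre of its underside. Leave it alone.
- marker_pen: bystander: capped white and black marker, 138 mm long, 12 mm thick, loose, lying behind the box; origin at its middle, on its underside. Leave it alone.

How it is judged:
On the way, in this order (a step that is already met when the one before it is completed fails the run):
1. the lock pin is drawn right out of the reset hole (z of lock_pin in the frame of aperture above 0.026 m), for 0.1 s.
2. the pin hangs upright in the bracket's notch on its collar, let go (x of lock_pin in the frame of notch between -0.013 and 0.01 m and y of lock_pin in the frame of notch between -0.005 and 0.005 m and z of lock_pin in the frame of notch between -0.003 and 0.003 m and angle between lock_pin's own z axis and vertical below 0.12 rad and contact force between the fingers and lock_pin below 0.3 N), for 0.3 s.
3. the screwdriver is lifted clear of its stand (z of blade_tip in the frame of driver_stand above 0.102 m and contact force between the fingers and red_driver above 2 N), for 0.1 s.
4. the button is pressed past half its travel with the screwdriver's blade through the hole (value of joint reset_button above 0.006 m and contact force between red_driver and control_box above 1 N and horizontal distance between blade_tip and aperture below 0.008 m and z of blade_tip in the frame of aperture below -0.03 m and contact force between the fingers and red_driver above 2 N), for 0.3 s.
At the end, for the whole second after the job is handed in: The pin is upright (within 7 degrees) in the notch, collar within 3 mm of the bracket's top, let go; the gripper holds the screwdriver (over 2 N), its blade over 30 mm down the reset hole and the button pressed more than 6 of its 12 mm, through the last second (all of step 2 and all of step 4); the arm keeps its last pose, push and grip.
It fails at once if the button or box is rammed with the screwdriver (over 40 N) (contact force between red_driver and control_box above 40 N).
It fails at once if the tin, the tape measure or the marker is moved by more than 25 mm (distance of any of tip_tin, tape_rule, marker_pen from where it was at the start of the episode above 0.025 m).
It also fails if it takes over 51 s, if anything falls off the work surface, if the arm or the gripper's body presses on something with over 40 N, if the wrist force passes 120 N, or if a joint passes its speed limit or range.

## Working session

There is one attempt and no reset: what is moved stays moved. The work goes in short steps, Python scripts to look and compute and a tool call to move; the robot and the scene stay as the last step left them, time stands still between calls to the robot, and variables do not carry over. Pictures are saved under pics/ and viewed, and the job is handed in when it is done.

Besides the shell and the picture viewer there is one more tool, called after ">>>" by a JSON object that holds its "api" and its "payload". play_rows: Moves the arm, as the interface text tells. Its arguments: {"type":"object","properties":{"plan":{"type":"array","items":{"type":"array","items":{"type":"array","items":{"type":"number"}}}},"grip_force":{"type":"number"}},"required":["plan"]}

```bash
mkdir -p pics
python3 - <<'E'
from rig import manip
import cv2,numpy as np
s=manip.get_state();print(s)
for n in("scene","top"):
    im,d=manip.get_image(n);cv2.imwrite(f"pics/{n}0.png",im[:,:,::-1]);np.savez(f"{n}0.npz",im=im,d=d)
    print(n,manip.camera_params(n))
E
```

```text
{'clock': 0.0, 'qpos': array([-1.26297244e+00,  2.76596494e-01,  1.50617564e+00,  9.96504648e-06,
        1.36070024e+00, -1.20981110e-01]), 'qd': array([ 7.53093728e-04,  9.17779699e-05, -6.85206919e-04,  4.79734674e-04,
       -4.52826945e-04, -3.05404275e-04]), 'effort': array([ 1.62283141e-04, -4.16778803e+01, -2.45805985e+01, -8.89424359e-05,
        1.10770273e-02, -6.27133417e-06]), 'position': array([ 0.23891637, -0.52240976,  0.23042193]), 'ee_rot': array([-0.14978382, -0.69085794, -0.15110783,  0.69097507]), 'contact_force': array([ 0.14079136, -0.48194119, -0.69652868]), 'moment': array([0.00594365, 0.01651204, 0.02691351]), 'width': 0.08545368365756989}
scene {'intrinsics': array([[510.2676534 ,   0.        , 317.39932576],
       [  0.        , 510.2676534 , 203.6971143 ],
       [  0.        ,   0.        ,   1.        ]]), 'dist_coeffs': array([-0.05200681,  0.        ,  0.        ,  0.        ,  0.        ]), 'R': array([[-0.85243591, -0.52282914,  0.00164756],
       [-0.20859927,  0.33721341, -0.91802694],
       [ 0.47941566, -0.7829028 , -0.3965146 ]]), 't': array([0.49449677, 0.23521274, 0.90253766])}
top {'intrinsics': array([[510.11771969,   0.        , 317.79362306],
       [  0.        , 510.11771969, 199.71419263],
       [  0.        ,   0.        ,   1.        ]]), 'dist_coeffs': array([-0.07220712,  0.        ,  0.        ,  0.        ,  0.        ]), 'R': array([[ 0.00269076, -0.99994076,  0.01054685],
       [-0.98518594, -0.00445923, -0.17143157],
       [ 0.17146844, -0.00992932, -0.98513957]]), 't': array([0.01186505, 0.56837201, 1.30973711])}
```

View pics/scene0.png

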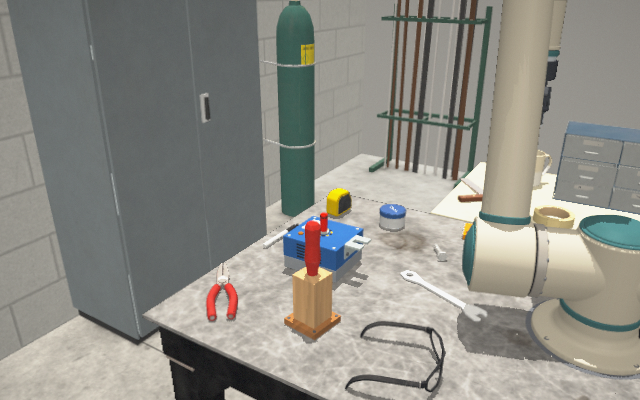

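View pics/top0.png

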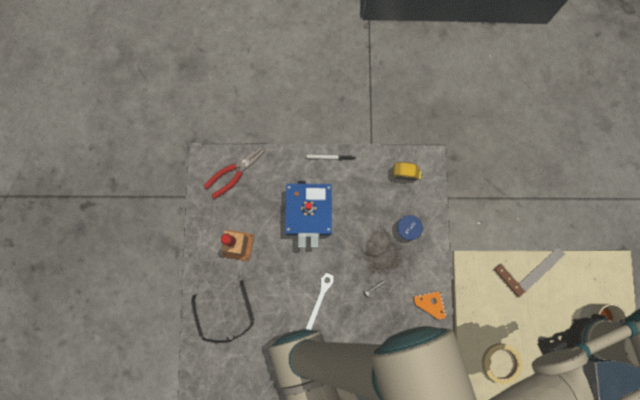

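The top view shows the box at about (309,208) with its bracket at (308,240) pointing towards the robot. The stand and screwdriver are at (235,243), the tin at (409,228), the tape at (407,171) and the marker at (330,157). I'll enlarge both views before measuring.

Run:
```python
import cv2,numpy as np
a=cv2.imread("pics/top0.png")[145:275,210:350];cv2.imwrite("pics/topc.png",cv2.resize(a,None,fx=4.5,fy=4.5,interpolation=cv2.INTER_CUBIC))
a=cv2.imread("pics/scene0.png")[190:350,265:405];cv2.imwrite("pics/scenec.png",cv2.resize(a,None,fx=3.7,fy=3.7,interpolation=cv2.INTER_CUBIC))
```

```text
(no output)
```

View pics/topc.png

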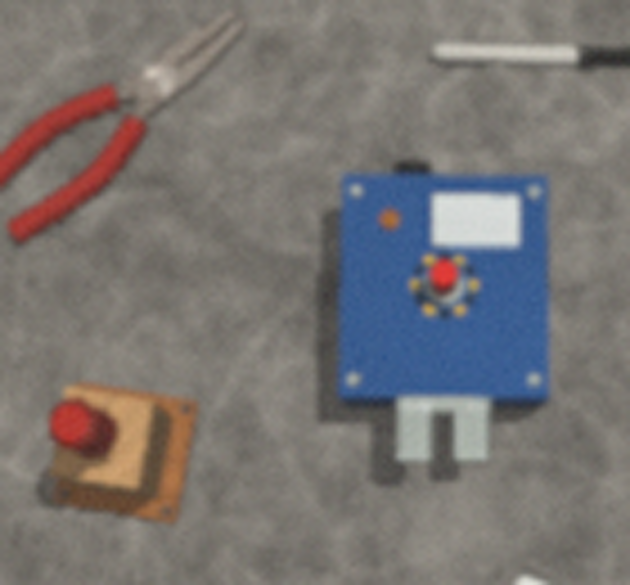

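View pics/scenec.png

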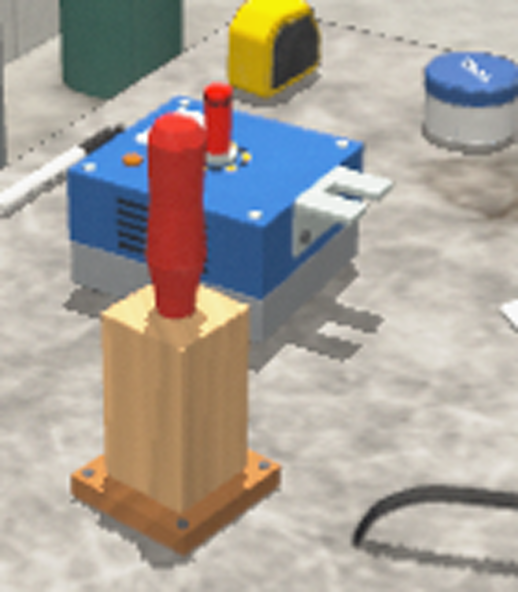

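```bash
cat > h.py <<'E'
import cv2,numpy as np
from rig import manip
def ray(n,uv):
    p=manip.camera_params(n);u=cv2.undistortPoints(np.float64(uv).reshape(-1,1,2),p['intrinsics'],p['dist_coeffs']).reshape(-1,2)
    d=np.c_[u,np.ones(len(u))]@p['R'];o=-p['R'].T@p['t'];return o,d
def plane(n,uv,z):
    o,d=ray(n,uv);return o+d*((z-o[2])/d[:,2])[:,None]
def cloud(n,im,d,m):
    v,u=np.nonzero(m&(d>0));o,r=ray(n,np.c_[u,v]);return o+r*d[v,u][:,None]
def proj(n,X):
    p=manip.camera_params(n);return cv2.projectPoints(np.float64(X).reshape(-1,1,3),cv2.Rodrigues(p['R'])[0],p['t'],p['intrinsics'],p['dist_coeffs'])[0].reshape(-1,2)
def hsv(im): return cv2.cvtColor(im,cv2.COLOR_RGB2HSV).astype(int)
E
python3 - <<'E'
from h import *
t=np.load("top0.npz");im,d=t['im'],t['d'];H=hsv(im)
def win(u0,u1,v0,v1):
    m=np.zeros(d.shape,bool);m[v0:v1,u0:u1]=1;return m
blue=(abs(H[...,0]-108)<12)&(H[...,1]>120)&(H[...,2]>110)&win(280,340,175,240)
c=max(cv2.findContours(blue.astype(np.uint8),0,2)[0],key=cv2.contourArea)
r=cv2.minAreaRect(c);print(r);bp=cv2.boxPoints(r)
# +0.5 px border
P=plane("top",bp,.08);print(P,P.mean(0))
red=((H[...,0]<8)|(H[...,0]>172))&(H[...,1]>150)&(H[...,2]>90)
# pin, driver in top
for nm,w in(("pin",win(295,325,195,225)),("drv",win(215,245,225,255))):
    m=red&w; X=cloud("top",im,d,m); print(nm,m.sum(),np.percentile(X,[2,25,50,75,98],axis=0).round(4), np.argwhere(m).min(0),np.argwhere(m).max(0))
    z=X[:,2];k=z>np.percentile(z,95)-.008
    print(' topcloud',X[k].mean(0),k.sum())
# yellow ring
yel=(abs(H[...,0]-22)<8)&(H[...,1]>110)&(H[...,2]>120)&win(298,320,198,220)
y,x=np.nonzero(yel);print('ring',cv2.fitEllipse(np.c_[x,y].astype(np.float32)) if len(x)>5 else x)
(q,_,_)=cv2.fitEllipse(np.c_[x,y].astype(np.float32));print(plane("top",[q],.081))
# stand top face by depth
X=cloud("top",im,d,win(215,260,228,265));k=abs(X[:,2]-.104)<.006;print('stand top',k.sum(),X[k].mean(0),X[k].min(0),X[k].max(0))
rr=cv2.minAreaRect(X[k][:,:2].astype(np.float32)*1000);print(rr)
# bracket
X=cloud("top",im,d,win(290,330,234,252));k=abs(X[:,2]-.08)<.006;k&=X[:,0]<P[:,0].min()-.002;print('br',k.sum(),X[k].min(0),X[k].max(0))
s=np.load("scene0.npz");im,d=s['im'],s['d'];H=hsv(im)
red=((H[...,0]<8)|(H[...,0]>172))&(H[...,1]>150)&(H[...,2]>90)
for nm,w in(("pin",win(319,330,208,236)),("drv",win(300,325,215,280))):
    m=red&w; X=cloud("scene",im,d,m);print(nm,m.sum(),np.percentile(X,[2,25,50,75,98],axis=0).round(4),np.argwhere(m).min(0),np.argwhere(m).max(0))
E
```

```text
((308.0, 208.5), (49.0, 44.0), 90.0)
[[ 0.60426951  0.09748578  0.08      ]
 [ 0.60481916 -0.01760835  0.08      ]
 [ 0.47610072 -0.01743398  0.08      ]
 [ 0.47564706  0.09578516  0.08      ]] [0.54020911 0.03955715 0.08      ]
pin 26 [[0.5348 0.0342 0.1177]
 [0.537  0.0367 0.1204]
 [0.5404 0.0392 0.123 ]
 [0.5438 0.0418 0.1251]
 [0.5468 0.0443 0.1281]] [203 306] [208 310]
 topcloud [0.54077335 0.03907763 0.12422773] 20
drv 77 [[0.4383 0.2186 0.1957]
 [0.4433 0.225  0.2007]
 [0.4478 0.2292 0.2028]
 [0.4525 0.2334 0.2043]
 [0.4594 0.2382 0.2075]] [234 222] [244 234]
 topcloud [0.44903537 0.22966947 0.20314685] 67
ring [305 305 305]Traceback (most recent call last):
  File "<stdin>", line 19, in <module>
cv2.error: OpenCV(4.12.0) /io/opencv/modules/imgproc/src/shapedescr.cpp:361: error: (-201:Incorrect size of input array) There should be at least 5 points to fit the ellipse in function 'fitEllipseNoDirect'
```

Run:
```python
from h import *
t=np.load("top0.npz");im,d=t['im'],t['d'];H=hsv(im)
def win(u0,u1,v0,v1):
    m=np.zeros(d.shape,bool);m[v0:v1,u0:u1]=1;return m
# subpixel box edges: blueness profile half crossing
B=im[...,2].astype(float)-im[...,0]
def edge_cols(rows,u0,u1):   # crossing along row
    out=[]
    for v in rows:
        p=B[v,u0:u1];h=(p.max()+p.min())/2
        i=np.nonzero(np.diff(p>h))[0][0];out.append((u0+i+(h-p[i])/(p[i+1]-p[i]),v))
    return out
def edge_rows(cols,v0,v1):
    out=[]
    for u in cols:
        p=B[v0:v1,u];h=(p.max()+p.min())/2
        i=np.nonzero(np.diff(p>h))[0][0];out.append((u,v0+i+(h-p[i])/(p[i+1]-p[i])))
    return out
E={'L':edge_cols(range(190,230),278,294),'R':edge_cols(range(190,230),326,340),
'back':edge_rows(list(range(291,300))+list(range(306,328)),178,190),'front':edge_rows(list(range(290,297))+list(range(322,328)),226,240)}
for k,uv in E.items():
    P=plane("top",uv,.08)
    a,b=(0,1) if k in'LR' else (1,0)
    c=np.polyfit(P[:,a],P[:,b],1);r=P[:,b]-np.polyval(c,P[:,a])
    print(k,'slope',c[0].round(4),'at mid',np.polyval(c,.54 if a==0 else .039).round(4),'rms',r.std().round(4))
# ring
yel=(abs(H[...,0]-20)<9)&(H[...,1]>80)&win(298,320,198,220)
y,x=np.nonzero(yel);print(list(zip(x,y)))
X=cloud("top",im,d,win(215,260,228,265));k=abs(X[:,2]-.104)<.006;print('stand top',k.sum(),X[k].mean(0),X[k].min(0),X[k].max(0))
print(cv2.minAreaRect(X[k][:,:2].astype(np.float32)*1000))
X=cloud("top",im,d,win(290,330,234,252));k=(abs(X[:,2]-.08)<.006)&(X[:,0]<.473);print('br',k.sum(),X[k].min(0),X[k].max(0))
for v in (240,242,244): print(im[v,296:322].mean(1).round().astype(int))
s=np.load("scene0.npz");im,d=s['im'],s['d'];H=hsv(im)
red=((H[...,0]<8)|(H[...,0]>172))&(H[...,1]>150)&(H[...,2]>90)
for nm,w in(("pin",win(319,330,208,236)),("drv",win(300,325,215,280))):
    m=red&w; X=cloud("scene",im,d,m);print(nm,m.sum(),np.percentile(X,[2,25,50,75,98],axis=0).round(4),np.argwhere(m).min(0),np.argwhere(m).max(0))
```

```text
L slope -0.003 at mid 0.0991 rms 0.0003
R slope -0.0205 at mid -0.0205 rms 0.0021
back slope 0.0081 at mid 0.6062 rms 0.0004
front slope -0.0259 at mid 0.4756 rms 0.003
[(np.int64(305), np.int64(202)), (np.int64(306), np.int64(202)), (np.int64(311), np.int64(202)), (np.int64(312), np.int64(202)), (np.int64(305), np.int64(203)), (np.int64(311), np.int64(203)), (np.int64(302), np.int64(208)), (np.int64(315), np.int64(208)), (np.int64(304), np.int64(213)), (np.int64(305), np.int64(213)), (np.int64(311), np.int64(213)), (np.int64(312), np.int64(213)), (np.int64(305), np.int64(214)), (np.int64(312), np.int64(214))]
stand top 234 [0.44799287 0.22505544 0.10330374] [0.42218616 0.2025999  0.09819798] [0.47805131 0.25616511 0.10864294]
((450.281494140625, 229.93592834472656), (48.31545639038086, 49.879886627197266), 80.53627014160156)
br 182 [0.44222413 0.01594231 0.07442653] [0.47294023 0.06496831 0.08587225]
[ 75  91 132 160 173 168 168 172 169 139 101  83  78  79 103 155 173 171
 172 169 173 166 134 119 117 117]
[ 87  99 137 161 169 172 172 173 166 139 102  81  76  79 103 158 173 172
 173 172 173 164 137 118 117 121]
[ 84  95 133 160 170 172 172 177 169 138 102  85  83  82 109 157 172 172
 173 173 173 168 139 115 122 120]
pin 133 [[0.4357 0.0353 0.0869]
 [0.5351 0.0419 0.099 ]
 [0.5377 0.044  0.1112]
 [0.541  0.0459 0.1241]
 [0.5474 0.2309 0.1988]] [213 319] [235 327]
drv 807 [[0.4361 0.0435 0.0951]
 [0.4399 0.2341 0.1318]
 [0.4448 0.2389 0.1573]
 [0.4518 0.2415 0.1854]
 [0.5425 0.2442 0.2047]] [215 305] [275 324]
```

Run:
```python
from h import *
print('ring',plane("top",[(308.33,207.9)],.081),'slot',plane("top",[(307.9,242)],.08), plane("top",[(308.2,206)],.12))
print(proj("scene",[[.541,.0393,.104],[.541,.0393,.124],[.45,.23,.154],[.45,.23,.12],[.45,.23,.20],[.457,.0395,.08]]))
s=np.load("scene0.npz");im,d=s['im'],s['d'];H=hsv(im)
red=((H[...,0]<8)|(H[...,0]>172))&(H[...,1]>150)&(H[...,2]>60)
for v in(214,218,222,226,228): print(v,np.nonzero(red[v,316:335])[0]+316)
for v in(230,245,260,270): print(v,np.nonzero(red[v,295:330])[0]+295)
```

```text
ring [[0.54110909 0.03871053 0.081     ]] slot [[0.45269282 0.03931396 0.08      ]] [[0.53980562 0.03872839 0.12      ]]
[[323.46324292 222.48757033]
 [323.52352958 213.96743142]
 [312.10980863 248.77834325]
 [312.15973014 265.94847262]
 [312.04078118 224.66466232]
 [358.04825555 242.10543156]]
214 [320 321 322 323 324 325 326 327]
218 [321 322 323 324 325 326]
222 [316 321 322 323 324 325 326]
226 [316 317 318 319 320 321 322 323 324 325 326]
228 [316 317 318 319 320 321 322 323 324 325 326]
230 [305 306 307 308 309 310 311 312 313 314 315 316 317 318 319 320 321 322
 323 324 325]
245 [306 307 308 309 310 311 312 313 314 315 316 317 318]
260 [305 306 307 308 309 310 311 312 313 314 315 316 317 318 319]
270 [307 308 309 310 311 312 313 314 315 316 317]
```

```bash
cat >> h.py <<'E'
from scipy.spatial.transform import Rotation as Ro
def go(*targets,jaw=90.):
    s=manip.get_state();R=Ro.from_quat(s['ee_rot'],scalar_first=True).as_matrix()
    print('t',s['clock'].round(2) if hasattr(s['clock'],'round') else s['clock'],'pos',s['position'].round(4),'w',round(s['width'],4),'F',s['contact_force'].round(2),'x',R[:,0].round(3),'y',R[:,1].round(3),'q6',s['qpos'][5].round(2))
    # desired: tool x down, tool y at world angle jaw (or +180), turn about tool x
    a=np.radians(jaw);w=R.T@[np.cos(a),np.sin(a),0];t=np.degrees(np.arctan2(w[2],w[1]));t=(t+90)%180-90
    print('turn',round(t,2))
    for T in targets: print('target',T,'shift mm',(R.T@(np.array(T)-s['position'])*1000).round(1))
    return s,R
E
python3 -c "
from h import *
go((.541,.039,.2),(.541,.039,.15))"
```

```text
t 0.1 pos [ 0.2389 -0.5225  0.2305] w 0.0854 F [-0.89 -0.76  0.33] x [-0.     0.002 -1.   ] y [ 0.416 -0.909 -0.002] q6 -0.12
turn 24.57
target (0.541, 0.039, 0.2) shift mm [  31.3 -385.  -508.2]
target (0.541, 0.039, 0.15) shift mm [  81.3 -384.9 -508.2]
```

>>> {"api": "play_rows", "payload": {"plan": [[[0,2,-20,-30,2],[0,2,-20,-30,2]]]}}

```text
clock: 0.3
position: [0.2916, -0.4378, 0.225]
ee_rot: [-0.136, -0.694, -0.138, 0.694]
contact_force: [0.6, 0.1, 0.6]
width: 0.0853
```

I entered millimetres where the call takes metres. The per-row clamp limited it to 100 mm, in the intended direction and in free air. I'll re-measure and go on in metres.

```bash
python3 -c "
from h import *
go((.541,.039,.2))"
```

```text
t 0.3 pos [ 0.2916 -0.4378  0.225 ] w 0.0853 F [0.56 0.06 0.56] x [-0.001  0.003 -1.   ] y [ 0.38  -0.925 -0.003] q6 0.06
turn 22.36
target (0.541, 0.039, 0.2) shift mm [  26.1 -346.  -412. ]
```

>>> {"api": "play_rows", "payload": {"plan": [[[0,0.0,-0.026,-0.031,2],[0,0.005,-0.055,-0.066,4],[0,0.01,-0.085,-0.101,6],[0,0.012,-0.115,-0.137,8],[0,0.014,-0.145,-0.173,10],[0,0.016,-0.175,-0.208,12],[0,0.018,-0.205,-0.244,14],[0,0.02,-0.235,-0.28,16],[0,0.022,-0.265,-0.316,18],[0,0.024,-0.295,-0.351,20],[0,0.026,-0.32,-0.381,22],[0,0.026,-0.346,-0.412,22.36]]]}}

```text
clock: 1.5
position: [0.5411, 0.0408, 0.1994]
ee_rot: [0.001, -0.706, -0.001, 0.708]
contact_force: [-0.5, -0.7, -0.1]
width: 0.0854
```

```bash
python3 -c "
from h import *
go((.541,.039,.2),(.541,.039,.094))"
```

```text
t 1.5 pos [0.5411 0.0408 0.1994] w 0.0854 F [-0.53 -0.66 -0.12] x [-0.002  0.003 -1.   ] y [-0.    -1.    -0.003] q6 1.52
turn -0.01
target (0.541, 0.039, 0.2) shift mm [-0.6  1.8  0.1]
target (0.541, 0.039, 0.094) shift mm [105.4   2.1  -0.2]
```

>>> {"api": "play_rows", "payload": {"plan": [[[0,0.03,0.002,0,0],[0.2,0.06,0.002,0,0],[0.3,0.085,0.002,0,0],[0.3,0.1,0.002,0,0],[0.3,0.105,0.002,0,0],[0.3,0.105,0.002,0,0]]], "grip_force": 30}}

```text
clock: 2.1
position: [0.5403, 0.0391, 0.0937]
ee_rot: [0.001, -0.706, -0.001, 0.708]
contact_force: [0.5, -0.6, 0.6]
width: 0.0598
```

Run:
```python
from h import *
go((.541,.039,.094))
im,d=manip.get_image("scene");a=im[170:270,260:400,::-1];cv2.imwrite("pics/s1.png",cv2.resize(a,None,fx=5,fy=5,interpolation=2))
```

```text
t 2.1 pos [0.5403 0.0391 0.0937] w 0.0598 F [ 0.46 -0.6   0.56] x [-0.004  0.003 -1.   ] y [-0.    -1.    -0.003] q6 1.51
turn -0.01
target (0.541, 0.039, 0.094) shift mm [-0.3  0.1 -0.7]
```

View pics/s1.png

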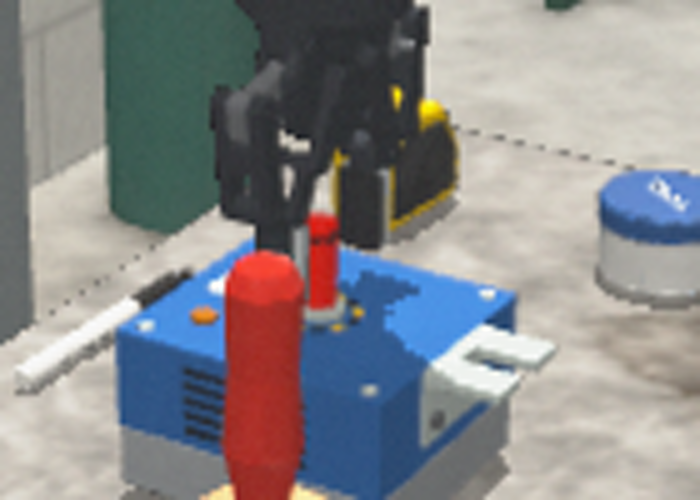

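The fingers straddle the pin head, which is near (322,260) in the enlarged view. Closing on it.

>>> {"api": "play_rows", "payload": {"plan": [[[1,0,0,0,0],[1,0,0,0,0],[1,0,0,0,0],[1,0,0,0,0],[1,0,0,0,0],[1,0,0,0,0],[1,0,0,0,0]]], "grip_force": 40}}

```text
clock: 2.85
position: [0.5416, 0.039, 0.0955]
ee_rot: [0.001, -0.707, -0.001, 0.707]
contact_force: [-0.8, 0.0, 5.2]
width: 0.0148
```

```bash
python3 -c "
from h import *
go((.541,.039,.15))"
```

```text
t 2.85 pos [0.5416 0.039  0.0955] w 0.0148 F [-0.81  0.04  5.17] x [-0.     0.002 -1.   ] y [-0.    -1.    -0.002] q6 1.51
turn -0.01
target (0.541, 0.039, 0.15) shift mm [-54.5  -0.1   0.6]
```

>>> {"api": "play_rows", "payload": {"plan": [[[1,-0.01,0,0,0],[1,-0.025,0,0,0],[1,-0.04,0,0,0],[1,-0.055,0,0,0],[1,-0.055,0,0,0],[1,-0.055,0,0,0]]]}}

```text
clock: 3.45
position: [0.5415, 0.0388, 0.1505]
ee_rot: [0.001, -0.707, -0.001, 0.707]
contact_force: [0.1, -0.7, -0.1]
width: 0.015
```

Run:
```python
from h import *
go((.457,.039,.150))
for n in("scene","top"):
    im,d=manip.get_image(n);np.savez(n+"2.npz",im=im,d=d)
    a=im[150:270,260:400,::-1];cv2.imwrite(f"pics/{n}2.png",cv2.resize(a,None,fx=5,fy=5,interpolation=2)[:600])
```

```text
t 3.45 pos [0.5415 0.0388 0.1505] w 0.015 F [ 0.06 -0.66 -0.13] x [-0.     0.002 -1.   ] y [-0.    -1.    -0.002] q6 1.51
turn -0.01
target (0.457, 0.039, 0.15) shift mm [ 0.5 -0.1 84.5]
```

View pics/scene2.png

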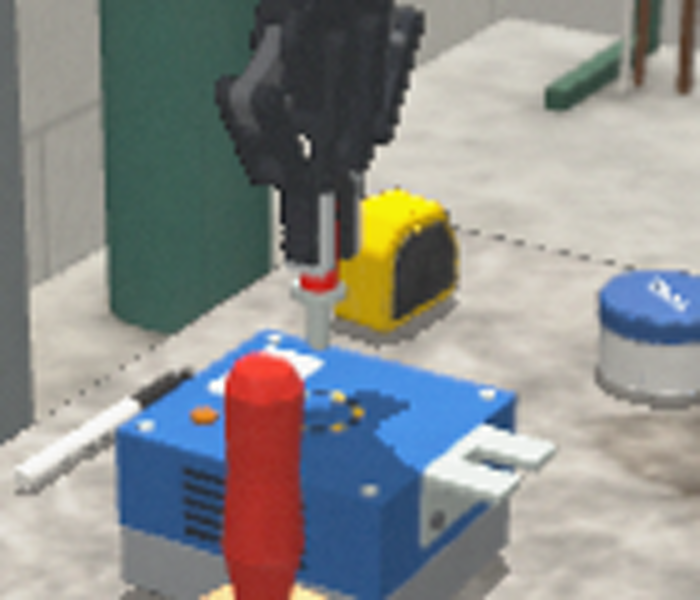

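>>> {"api": "play_rows", "payload": {"plan": [[[1,0,0,0.02,0],[1,0,0,0.04,0],[1,0,0,0.06,0],[1,0,0,0.075,0],[1,0,0,0.0845,0],[1,0,0,0.0845,0],[1,0,0,0.0845,0]]]}}

```text
clock: 4.25
position: [0.4572, 0.0388, 0.15]
ee_rot: [0.001, -0.707, -0.001, 0.707]
contact_force: [0.5, -0.1, -0.1]
width: 0.0148
```

Run:
```python
from h import *
go((.457,.039,.150),(.457,.039,.097))
for n in("scene",):
    im,d=manip.get_image(n);np.savez(n+"3.npz",im=im,d=d)
    a=im[190:270,310:400,::-1];cv2.imwrite(f"pics/{n}3.png",cv2.resize(a,None,fx=7,fy=7,interpolation=2)[:600])
print(proj("scene",[[.457,.039,.134],[.457,.039,.11],[.457,.039,.08],[.44,.046,.08],[.44,.032,.08],[.468,.046,.08],[.468,.032,.08]]).round(1))
```

```text
t 4.25 pos [0.4572 0.0388 0.15  ] w 0.0148 F [ 0.48 -0.13 -0.11] x [-0.001  0.002 -1.   ] y [-0.    -1.    -0.002] q6 1.5
turn -0.02
target (0.457, 0.039, 0.15) shift mm [ 0.  -0.2  0.2]
target (0.457, 0.039, 0.097) shift mm [53.  -0.   0.2]
[[359.1 218.4]
 [358.7 229. ]
 [358.2 242. ]
 [364.  245.4]
 [367.  242.7]
 [351.9 242.1]
 [355.  239.4]]
```

View pics/scene3.png

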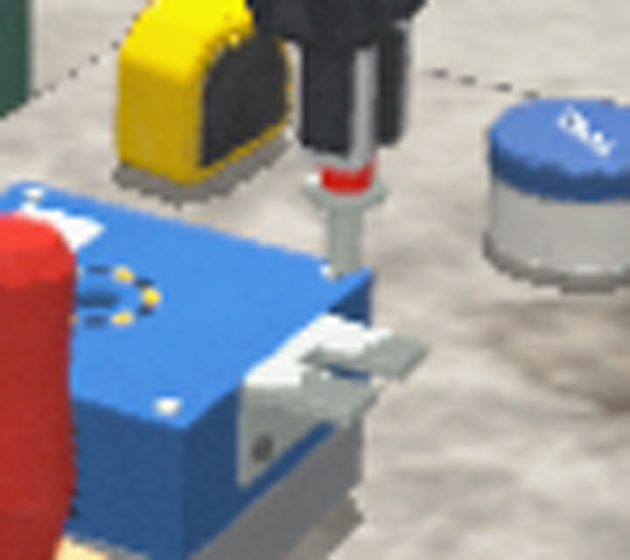

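>>> {"api": "play_rows", "payload": {"plan": [[[1,0.012,0,0,0],[1,0.024,0,0,0],[1,0.034,0,0,0],[1,0.042,0,0,0],[1,0.048,0,0,0],[1,0.052,0,0,0],[1,0.052,0,0,0],[1,0.052,0,0,0]]]}}

```text
clock: 5.1
position: [0.4577, 0.0389, 0.0982]
ee_rot: [0.001, -0.707, -0.001, 0.707]
contact_force: [0.8, -0.4, 0.2]
width: 0.0149
```

Run:
```python
from h import *
go((.457,.039,.097))
for n in("scene",):
    im,d=manip.get_image(n)
    a=im[190:270,310:400,::-1];cv2.imwrite(f"pics/{n}4.png",cv2.resize(a,None,fx=7,fy=7,interpolation=2)[:600])
```

```text
t 5.1 pos [0.4577 0.0389 0.0982] w 0.0149 F [ 0.76 -0.38  0.21] x [-0.     0.002 -1.   ] y [-0.    -1.    -0.002] q6 1.5
turn -0.02
target (0.457, 0.039, 0.097) shift mm [ 1.2 -0.1  0.7]
```

View pics/scene4.png

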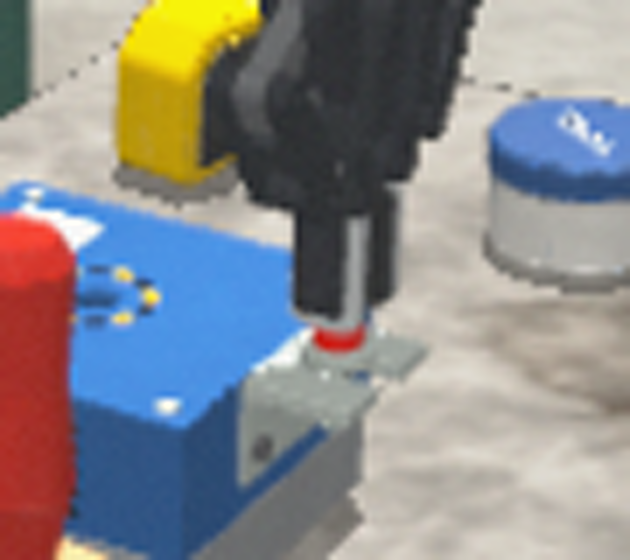

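The shank is in the slot and the collar sits just above the bracket. I'll seat it the last couple of millimetres.

>>> {"api": "play_rows", "payload": {"plan": [[[1,0.001,0,0,0],[1,0.002,0,0,0],[1,0.003,0,0,0],[1,0.003,0,0,0]]]}}

```text
clock: 5.55
position: [0.4579, 0.0389, 0.0955]
ee_rot: [-0.001, 0.707, 0.001, -0.707]
contact_force: [0.0, 0.0, 0.4]
width: 0.0152
```

>>> {"api": "play_rows", "payload": {"plan": [[[1,0.0015,0,0,0],[1,0.0025,0,0,0],[0.9,0.0025,0,0,0],[0.75,0.0025,0,0,0],[0.6,0.0025,0,0,0],[0.45,0.0025,0,0,0],[0.3,0.0025,0,0,0],[0.3,0.0025,0,0,0],[0.3,0.0025,0,0,0]]]}}

```text
clock: 6.45
position: [0.4579, 0.0389, 0.0927]
ee_rot: [-0.001, 0.707, 0.001, -0.707]
contact_force: [0.3, 0.4, 0.3]
width: 0.0601
```

Run:
```python
from h import *
go((.457,.039,.19))
for n in("scene",):
    im,d=manip.get_image(n)
    a=im[190:270,310:400,::-1];cv2.imwrite(f"pics/{n}5.png",cv2.resize(a,None,fx=7,fy=7,interpolation=2)[:600])
```

```text
t 6.45 pos [0.4579 0.0389 0.0927] w 0.0601 F [0.29 0.44 0.32] x [ 0.     0.002 -1.   ] y [-0.    -1.    -0.002] q6 1.5
turn -0.02
target (0.457, 0.039, 0.19) shift mm [-97.3  -0.3   0.8]
```

View pics/scene5.png

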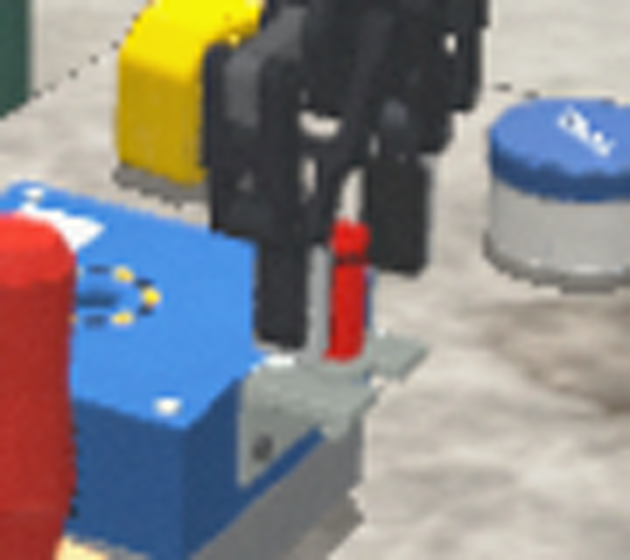

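The pin is released and stands upright in the notch. Raising the gripper straight up and checking.

>>> {"api": "play_rows", "payload": {"plan": [[[0.3,-0.02,0,0,0],[0.3,-0.045,0,0,0],[0.3,-0.075,0,0,0],[0.2,-0.105,0,0,0],[0.1,-0.135,0,0,0],[0,-0.15,0,0,0],[0,-0.16,0,0,0],[0,-0.16,0,0,0]]]}}

```text
clock: 7.3
position: [0.4585, 0.0385, 0.2538]
ee_rot: [-0.001, 0.708, 0.001, -0.706]
contact_force: [1.2, -0.1, 0.7]
width: 0.0849
```

Run:
```python
from h import *
go((.450,.230,.253),(.45,.23,.141))
im,d=manip.get_image("scene")
a=im[190:270,310:400,::-1];cv2.imwrite("pics/scene6.png",cv2.resize(a,None,fx=7,fy=7,interpolation=2)[:600])
print(proj("scene",[[.457,.039,.080],[.457,.039,.084],[.457,.039,.124],[.445,.039,.082],[.457,.027,.082],[.457,.051,.082]]).round(1))
H=hsv(im);red=((H[...,0]<8)|(H[...,0]>172))&(H[...,1]>150)&(H[...,2]>60);red[:,:340]=0;red[:200]=0;red[260:]=0;red[:,380:]=0
v,u=np.nonzero(red);X=cloud("scene",im,d,red);print(v.min(),v.max(),[(r,u[v==r].mean()) for r in range(v.min(),v.max()+1,3)],X.min(0),X.max(0),np.median(X,0))
```

```text
t 7.3 pos [0.4585 0.0385 0.2538] w 0.0849 F [ 1.18 -0.05  0.66] x [ 0.003  0.002 -1.   ] y [-0.    -1.    -0.002] q6 1.5
turn -0.02
target (0.45, 0.23, 0.253) shift mm [   1.2 -191.5    8.5]
target (0.45, 0.23, 0.141) shift mm [ 113.2 -191.2    8.8]
[[358.2 242. ]
 [358.2 240.3]
 [358.9 222.9]
 [363.4 242.6]
 [360.8 238.9]
 [355.5 243.5]]
222 240 [(222, np.float64(358.5)), (225, np.float64(358.0)), (228, np.float64(358.0)), (231, np.float64(358.0)), (234, np.float64(358.0)), (237, np.float64(357.5)), (240, np.float64(357.5))] [0.44977037 0.03600253 0.08643056] [0.4635991  0.0490934  0.12702915] [0.45537324 0.04505565 0.10813781]
```

View pics/scene6.png

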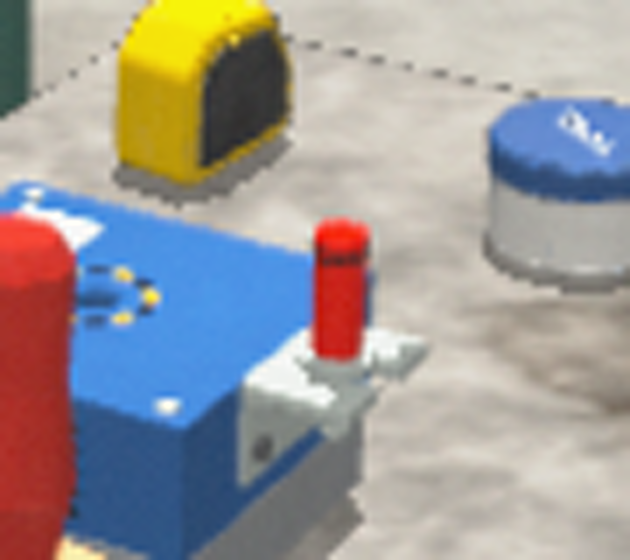

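The pin is seated: its red head spans rows 222–240, against a predicted 222.9–240.3, and it's vertical at column 358. On to the driver.

>>> {"api": "play_rows", "payload": {"plan": [[[0,0,-0.025,0.001,0],[0,0,-0.06,0.003,0],[0,0,-0.1,0.005,0],[0,0,-0.14,0.007,0],[0,0,-0.17,0.0085,0],[0,0,-0.1915,0.0085,0],[0,0,-0.1915,0.0085,0],[0,0,-0.1915,0.0085,0]]]}}

```text
clock: 8.15
position: [0.4486, 0.2298, 0.2517]
ee_rot: [-0.0, -0.706, -0.001, 0.708]
contact_force: [0.5, -0.8, 0.1]
width: 0.0853
```

Run:
```python
from h import *
go((.450,.230,.253),(.45,.23,.141))
im,d=manip.get_image("scene")
a=im[140:300,240:400,::-1];cv2.imwrite("pics/scene7.png",cv2.resize(a,None,fx=3.7,fy=3.7,interpolation=2)[:600])
```

```text
t 8.15 pos [0.4486 0.2298 0.2517] w 0.0853 F [ 0.53 -0.84  0.08] x [-0.002  0.001 -1.   ] y [ 0.001 -1.    -0.001] q6 1.9
turn 0.05
target (0.45, 0.23, 0.253) shift mm [-1.3 -0.2 -1.4]
target (0.45, 0.23, 0.141) shift mm [110.7  -0.2  -1.7]
```

View pics/scene7.png

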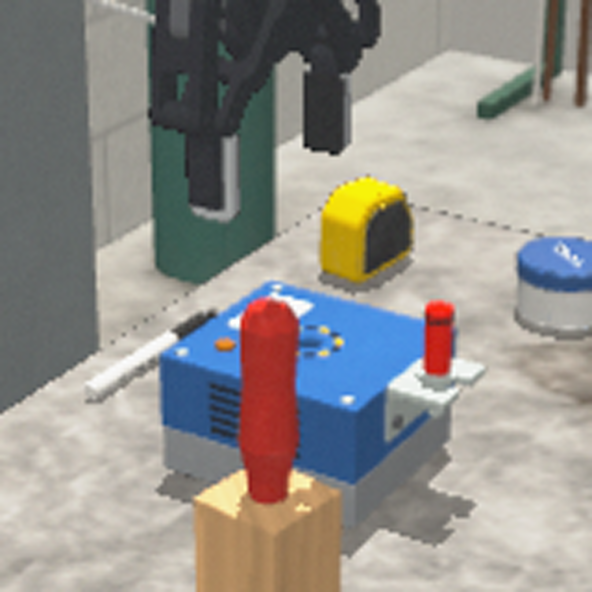

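The fingers straddle the driver handle at (268,300) in the view. Descending to the handle's waist.

>>> {"api": "play_rows", "payload": {"plan": [[[0,0.02,0,-0.0015,0],[0,0.045,0,-0.0015,0],[0,0.07,0,-0.0015,0],[0,0.09,0,-0.0015,0],[0,0.102,0,-0.0015,0],[0,0.108,0,-0.0015,0],[0,0.108,0,-0.0015,0]]]}}

```text
clock: 8.9
position: [0.45, 0.2287, 0.1436]
ee_rot: [0.0, -0.706, 0.0, 0.708]
contact_force: [0.9, -0.6, 0.1]
width: 0.0853
```

>>> {"api": "play_rows", "payload": {"plan": [[[0.3,0,0,0,0],[0.5,0,0,0,0],[0.8,0,0,0,0],[1,0,0,0,0],[1,0,0,0,0],[1,0,0,0,0],[1,0,0,0,0],[1,0,0,0,0]]], "grip_force": 60}}

```text
clock: 9.7
position: [0.4504, 0.2288, 0.1442]
ee_rot: [0.001, -0.707, 0.0, 0.708]
contact_force: [-0.8, -0.8, 6.4]
width: 0.0264
```

Run:
```python
from h import *
go((.450,.230,.253))
im,d=manip.get_image("scene")
a=im[140:300,240:400,::-1];cv2.imwrite("pics/scene8.png",cv2.resize(a,None,fx=3.7,fy=3.7,interpolation=2)[:600])
```

```text
t 9.7 pos [0.4504 0.2288 0.1442] w 0.0264 F [-0.77 -0.78  6.43] x [-0.002  0.001 -1.   ] y [-0.001 -1.    -0.001] q6 1.9
turn -0.05
target (0.45, 0.23, 0.253) shift mm [-108.8   -1.2    0.6]
```

View pics/scene8.png

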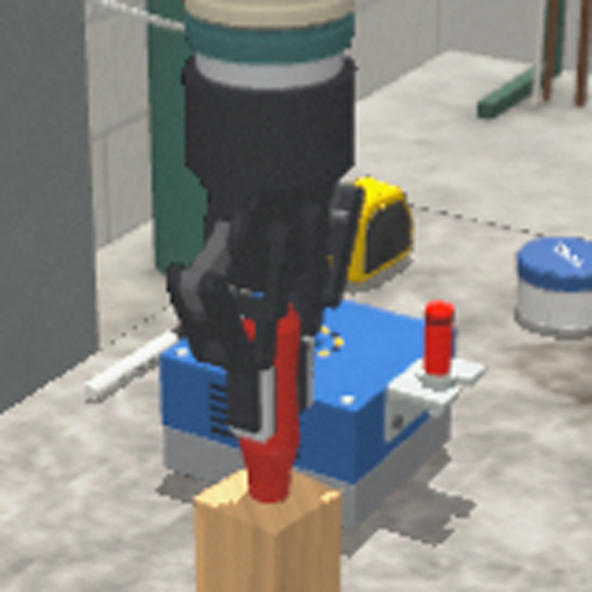

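Gripped at 26.4 mm. Lifting straight up.

>>> {"api": "play_rows", "payload": {"plan": [[[1,-0.01,0,0,0],[1,-0.025,0,0,0],[1,-0.04,0,0,0],[1,-0.055,0,0,0],[1,-0.07,0,0,0],[1,-0.085,0,0,0],[1,-0.1,0,0,0],[1,-0.12,0,0,0],[1,-0.14,0,0,0],[1,-0.155,0,0,0],[1,-0.155,0,0,0],[1,-0.155,0,0,0]]]}}

```text
clock: 10.95
position: [0.4503, 0.2287, 0.2988]
ee_rot: [0.0, -0.706, 0.0, 0.708]
contact_force: [0.4, -0.3, -1.2]
width: 0.0264
```

Run:
```python
from h import *
s,R=go((.541,.039,.3))
im,d=manip.get_image("scene");np.savez("s9.npz",im=im,d=d)
a=im[120:280,240:400,::-1];cv2.imwrite("pics/scene9.png",cv2.resize(a,None,fx=3.7,fy=3.7,interpolation=2)[:600])
p=s['position'];print(proj("scene",[p+[0,0,.019],p-[0,0,.131-.0],p-[0,0,.081]]))
```

```text
t 10.95 pos [0.4503 0.2287 0.2988] w 0.0264 F [ 0.4  -0.33 -1.22] x [-0.002  0.    -1.   ] y [-0.001 -1.    -0.   ] q6 1.9
turn -0.05
target (0.541, 0.039, 0.3) shift mm [ -1.4 189.6 -90.9]
[[312.14542325 157.67580476]
 [312.35831444 241.28778469]
 [312.28909459 214.71347623]]
```

View pics/scene9.png

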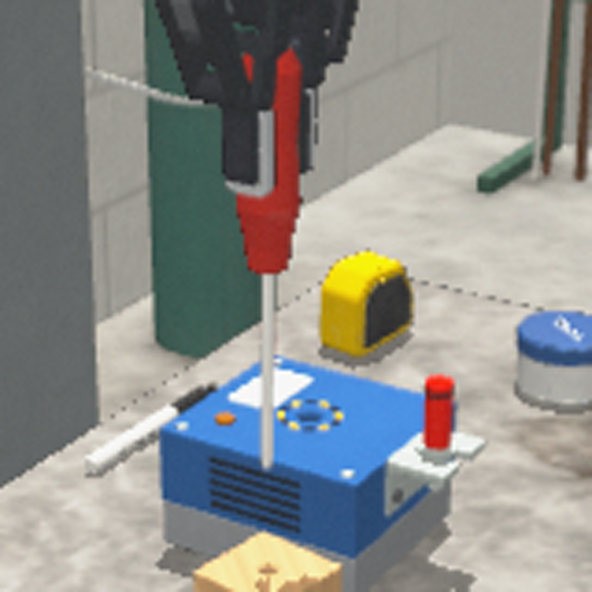

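The blade hangs vertically with its tip at scene pixel (311.9, 246.2), about 140 mm below the TCP, so tip z ≈ 0.159 m. That clears the parked pin. Moving above the hole.

>>> {"api": "play_rows", "payload": {"plan": [[[1,0,0.015,-0.007,0],[1,0,0.035,-0.017,0],[1,0,0.06,-0.029,0],[1,0,0.085,-0.041,0],[1,0,0.11,-0.053,0],[1,0,0.135,-0.065,0],[1,0,0.16,-0.077,0],[1,0,0.178,-0.086,0],[1,0,0.1895,-0.091,0],[1,0,0.1895,-0.091,0],[1,0,0.1895,-0.091,0]]]}}

```text
clock: 12.1
position: [0.5402, 0.0395, 0.2973]
ee_rot: [0.001, -0.705, 0.0, 0.709]
contact_force: [-0.0, 0.6, -1.7]
width: 0.0264
```

Run:
```python
from h import *
s,R=go((.541,.039,.23))
for n in("scene","top"):
    im,d=manip.get_image(n);np.savez(n+"10.npz",im=im,d=d)
    a=im[130:260,260:400,::-1];cv2.imwrite(f"pics/{n}10.png",cv2.resize(a,None,fx=4.5,fy=4.5,interpolation=2)[:600])
p=s['position'];print(proj("scene",[p-[0,0,.14],p-[0,0,.1],[.541,.039,.08]]))
```

```text
t 12.1 pos [0.5402 0.0395 0.2973] w 0.0264 F [-0.04  0.64 -1.69] x [-0.005  0.001 -1.   ] y [-0.001 -1.    -0.001] q6 1.52
turn -0.06
target (0.541, 0.039, 0.23) shift mm [67.3  0.6 -1.1]
[[323.89119236 199.60179725]
 [324.02037504 181.73641483]
 [323.46332308 232.49424443]]
```

View pics/scene10.png

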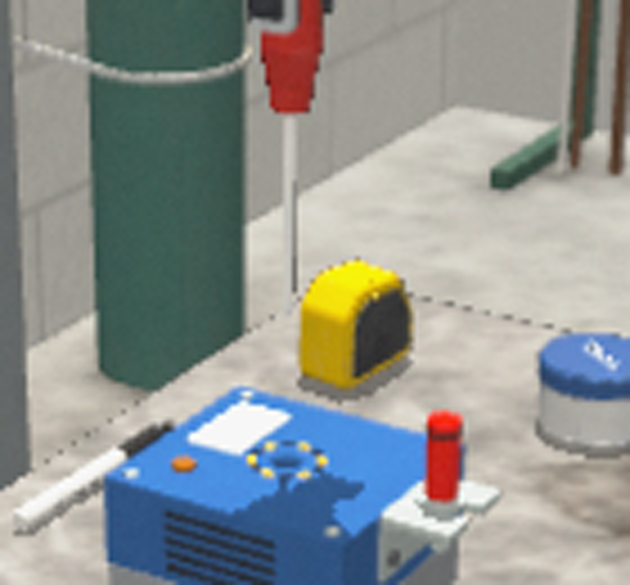

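View pics/top10.png

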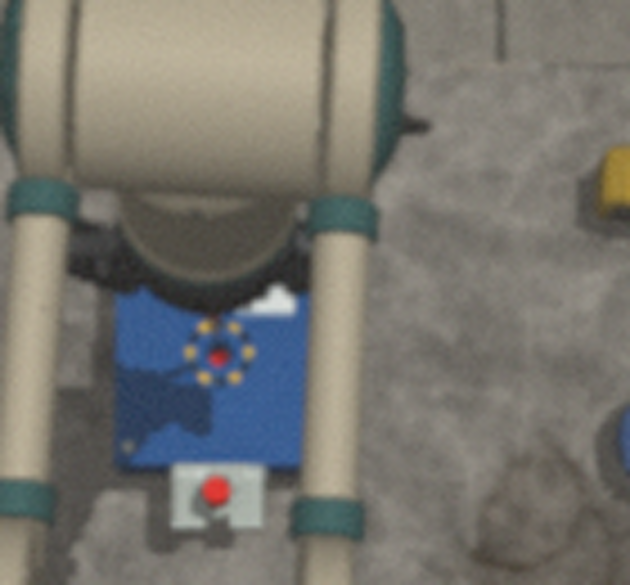

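```bash
cat > tip.py <<'E'
from h import *
def blade(im,ref,v0,v1,u0=305,u1=345):
    D=np.abs(im.astype(int)-ref.astype(int)).sum(2)
    out=[]
    for v in range(v0,v1):
        r=D[v,u0:u1].astype(float);r[r<40]=0
        out.append((v,round((r*np.arange(u0,u1)).sum()/r.sum(),2) if r.sum() else None,int((r>0).sum())))
    return out
E
python3 - <<'E'
from tip import *
ref=np.load("scene0.npz")['im'];im=np.load("scene10.npz")['im']
print(blade(im,ref,154,206))
s=manip.get_state();R=Ro.from_quat(s['ee_rot'],scalar_first=True).as_matrix();p=s['position']
print(proj("scene",[p+R[:,0]*k for k in(.045,.06,.08,.1,.12,.14)]).round(2))
E
```

```text
[(154, np.float64(324.37), 9), (155, np.float64(324.14), 5), (156, np.float64(323.9), 3), (157, np.float64(323.87), 3), (158, np.float64(323.9), 3), (159, np.float64(323.9), 3), (160, np.float64(323.91), 3), (161, np.float64(323.9), 3), (162, np.float64(323.89), 3), (163, np.float64(323.88), 3), (164, np.float64(323.88), 3), (165, np.float64(323.85), 3), (166, np.float64(323.85), 3), (167, np.float64(323.87), 3), (168, np.float64(323.85), 3), (169, np.float64(323.88), 3), (170, np.float64(323.49), 2), (171, np.float64(323.76), 3), (172, np.float64(323.77), 3), (173, np.float64(323.48), 2), (174, np.float64(324.2), 2), (175, np.float64(324.79), 2), (176, np.float64(324.42), 3), (177, np.float64(324.42), 3), (178, np.float64(324.46), 3), (179, np.float64(324.47), 3), (180, np.float64(324.45), 3), (181, np.float64(324.8), 2), (182, np.float64(324.55), 3), (183, np.float64(324.81), 2), (184, np.float64(324.55), 3), (185, np.float64(324.83), 2), (186, np.float64(324.82), 2), (187, np.float64(329.55), 3), (188, np.float64(330.63), 4), (189, np.float64(327.97), 3), (190, np.float64(324.81), 2), (191, np.float64(324.87), 2), (192, np.float64(327.88), 2), (193, np.float64(325.0), 1), (194, np.float64(325.0), 1), (195, np.float64(339.62), 3), (196, np.float64(341.92), 2), (197, np.float64(334.93), 3), (198, np.float64(326.12), 4), (199, np.float64(324.0), 1), (200, np.float64(337.0), 1), (201, np.float64(339.0), 1), (202, None, 0), (203, None, 0), (204, None, 0), (205, None, 0)]
[[324.17 156.14]
 [324.14 163.2 ]
 [324.11 172.48]
 [324.08 181.63]
 [324.04 190.65]
 [324.01 199.54]]
```

>>> {"api": "play_rows", "payload": {"plan": [[[1,0.012,0.0005,-0.0015,0],[1,0.026,0.0005,-0.0015,0],[1,0.04,0.0005,-0.0015,0],[1,0.052,0.0005,-0.0015,0],[1,0.06,0.0005,-0.0015,0],[1,0.065,0.0005,-0.0015,0],[1,0.065,0.0005,-0.0015,0],[1,0.065,0.0005,-0.0015,0]]]}}

```text
clock: 13.0
position: [0.5417, 0.0396, 0.2332]
ee_rot: [0.0, -0.706, -0.0, 0.708]
contact_force: [1.1, 0.2, -0.9]
width: 0.0262
```

Run:
```python
from tip import *
s,R=go((.541,.039,.17))
im,d=manip.get_image("scene");np.savez("scene11.npz",im=im,d=d)
a=im[180:260,280:370,::-1];cv2.imwrite("pics/scene11.png",cv2.resize(a,None,fx=7,fy=7,interpolation=2)[:600])
p=s['position'];print('tip est',p+R[:,0]*.14);print(proj("scene",[p+R[:,0]*k for k in(.06,.08,.1,.12,.14)]).round(2),proj("scene",[.541,.039,.08]))
print(blade(im,np.load("scene6.npz")['im'] if 0 else np.load("scene3.npz")['im'],190,234,318,330))
```

```text
t 13.0 pos [0.5417 0.0396 0.2332] w 0.0262 F [ 1.09  0.17 -0.92] x [-0.003  0.001 -1.   ] y [ 0.    -1.    -0.001] q6 1.51
turn 0.01
target (0.541, 0.039, 0.17) shift mm [63.2  0.6  0.5]
tip est [0.54126892 0.03967293 0.09317037]
[[323.37 192.47]
 [323.34 201.32]
 [323.3  210.03]
 [323.27 218.62]
 [323.23 227.08]] [[323.46332308 232.49424443]]
[(190, np.float64(322.56), 2), (191, np.float64(322.59), 2), (192, np.float64(322.0), 1), (193, np.float64(322.0), 1), (194, np.float64(322.0), 1), (195, np.float64(322.0), 1), (196, np.float64(322.46), 2), (197, np.float64(322.0), 1), (198, np.float64(322.86), 3), (199, np.float64(322.99), 2), (200, np.float64(324.0), 1), (201, np.float64(324.0), 1), (202, None, 0), (203, np.float64(324.0), 1), (204, np.float64(324.0), 1), (205, np.float64(324.0), 1), (206, None, 0), (207, np.float64(324.0), 1), (208, np.float64(323.63), 2), (209, np.float64(323.61), 2), (210, np.float64(323.64), 2), (211, np.float64(324.0), 1), (212, np.float64(324.0), 1), (213, np.float64(324.0), 1), (214, np.float64(324.0), 1), (215, np.float64(324.0), 1), (216, np.float64(322.53), 2), (217, np.float64(322.52), 2), (218, np.float64(322.44), 4), (219, np.float64(322.58), 4), (220, np.float64(322.64), 4), (221, np.float64(322.7), 4), (222, np.float64(322.26), 4), (223, np.float64(320.5), 4), (224, np.float64(319.92), 5), (225, np.float64(320.06), 6), (226, np.float64(320.02), 6), (227, np.float64(319.46), 5), (228, np.float64(318.86), 3), (229, np.float64(319.0), 3), (230, np.float64(318.92), 3), (231, np.float64(318.84), 3), (232, np.float64(320.08), 4), (233, np.float64(321.77), 6)]
```

View pics/scene11.png

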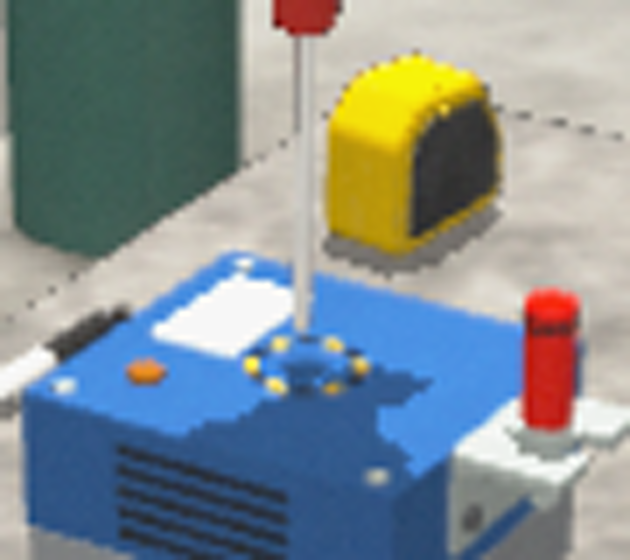

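The tip is at scene (323.1, 227.3), against a predicted (323.2, 227.1), and sits over the hole centre at (323.5, 232.5). Going in.

>>> {"api": "play_rows", "payload": {"plan": [[[1,0.006,0.0005,0,0],[1,0.013,0.0005,0,0],[1,0.02,0.0005,0,0],[1,0.027,0.0005,0,0],[1,0.034,0.0005,0,0],[1,0.038,0.0005,0,0],[1,0.04,0.0005,0,0],[1,0.04,0.0005,0,0]]]}}

```text
clock: 13.85
position: [0.5417, 0.039, 0.1931]
ee_rot: [0.0, -0.706, -0.0, 0.708]
contact_force: [-1.4, 0.6, -1.0]
width: 0.0263
```

Run:
```python
from h import *
s,R=go((.541,.039,.18));print(s['position']+R[:,0]*.14)
```

```text
t 13.85 pos [0.5417 0.039  0.1931] w 0.0263 F [-1.38  0.62 -1.01] x [-0.003  0.001 -1.   ] y [ 0.    -1.    -0.001] q6 1.51
turn 0.0
target (0.541, 0.039, 0.18) shift mm [13.1  0.   0.6]
[0.5411842  0.03912723 0.05307662]
```

Tip z is 0.053 and free, with the button top at 0.048. Now pressing slowly.

>>> {"api": "play_rows", "payload": {"plan": [[[1,0.002,0,0,0],[1,0.004,0,0,0],[1,0.006,0,0,0],[1,0.008,0,0,0],[1,0.0095,0,0,0],[1,0.011,0,0,0],[1,0.0125,0,0,0],[1,0.0125,0,0,0],[1,0.0125,0,0,0]]]}}

```text
clock: 14.75
position: [0.5419, 0.039, 0.1808]
ee_rot: [0.0, -0.706, -0.0, 0.708]
contact_force: [-0.4, -0.3, 2.7]
width: 0.0267
```

Run:
```python
from h import *
s,R=go((.541,.039,.178));print(s['position']+R[:,0]*.14)
print(manip.get_state()['contact_force'])
```

```text
t 14.75 pos [0.5419 0.039  0.1808] w 0.0267 F [-0.39 -0.29  2.74] x [-0.003  0.001 -1.   ] y [ 0.    -1.    -0.001] q6 1.51
turn 0.0
target (0.541, 0.039, 0.178) shift mm [2.8 0.  0.8]
[0.54145083 0.03911367 0.04079059]
[-0.39435284 -0.2852384   2.74201951]
```

Net push is about 3.7 N, so roughly half travel. Going 3 mm deeper for margin, short of the stop.

>>> {"api": "play_rows", "payload": {"plan": [[[1,0.001,0,0,0],[1,0.002,0,0,0],[1,0.003,0,0,0],[1,0.003,0,0,0],[1,0.003,0,0,0],[1,0.003,0,0,0]]]}}

```text
clock: 15.35
position: [0.5419, 0.039, 0.1779]
ee_rot: [0.0, -0.706, -0.0, 0.708]
contact_force: [-0.1, 0.8, 5.2]
width: 0.0266
```

Run:
```python
from h import *
for i in range(3):
    s,R=go((.541,.039,.176));print(s['position']+R[:,0]*.14)
    im,d=manip.get_image("scene")
    np.savez("scene12.npz",im=im,d=d)
a=im[120:260,260:400,::-1];cv2.imwrite("pics/scene12.png",cv2.resize(a,None,fx=4.2,fy=4.2,interpolation=2))
```

```text
t 15.35 pos [0.5419 0.039  0.1779] w 0.0266 F [-0.12  0.82  5.17] x [-0.003  0.001 -1.   ] y [ 0.    -1.    -0.001] q6 1.51
turn 0.01
target (0.541, 0.039, 0.176) shift mm [1.9 0.  0.9]
[0.5415309  0.03911169 0.03787643]
t 15.4 pos [0.5419 0.039  0.1779] w 0.0262 F [-0.57  0.25  4.26] x [-0.003  0.001 -1.   ] y [ 0.    -1.    -0.001] q6 1.51
turn 0.01
target (0.541, 0.039, 0.176) shift mm [1.9 0.  0.9]
[0.54157976 0.03912465 0.03791475]
t 15.45 pos [0.5419 0.039  0.1779] w 0.0266 F [-0.41  0.17  4.44] x [-0.003  0.001 -1.   ] y [ 0.    -1.    -0.001] q6 1.51
turn 0.0
target (0.541, 0.039, 0.176) shift mm [1.9 0.  0.9]
[0.54156228 0.03911256 0.03789303]
```

View pics/scene12.png

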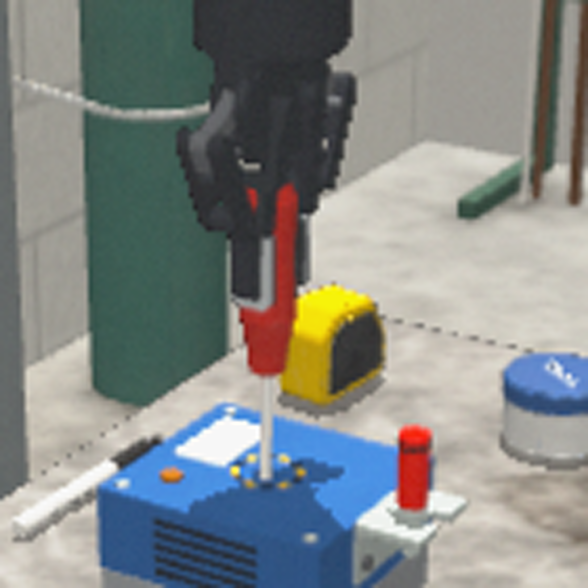

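The blade is in the hole and the pin is still upright in its notch. Tip depth gives about 10 mm of travel, and the net force of about 5.6 N agrees. Handing in.

```bash
python3 -c "
from rig import manip
print(manip.sign_off()); s=manip.get_state();print(s['clock'],s['position'],s['contact_force'],s['width'])"
```

```text
the job is handed in; nothing more can be done
None
the job is handed in; nothing more can be done
```

I pulled the lock pin, parked it in the bracket notch and let go of it. I then took the screwdriver from its stand, pressed the button down the hole, and handed the job in at about 15.5 s with the button still held. The hand-in gave no verdict.

My last checks:
- **Pin:** it stands upright in the notch. Right after release its red head spanned rows 222–240 in the scene picture, against 222.9–240.3 predicted for a fully seated pin. The final picture still shows it there.
- **Press:** the blade tip is within about 1 mm of the hole's centre and about 42 mm below the mouth. That means roughly 10 of the 12 mm of travel. The net push of about 5.6 N agrees with it, and the highest reading while pressing was about 5 N.
- **Grip:** the gripper still holds the handle, open 26.6 mm, at the 60 N I set.
- **Bystanders:** the tin, tape measure and marker look undisturbed in the last picture, but I didn't measure them again.

**Slip:** my first move call was in millimetres instead of metres. The per-row limit held it to 100 mm of free-air motion in the intended direction, and nothing was touched. No checks failed or disagreed beyond about 1 mm.

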